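# Set the pharmacy's bottle shaker to circling and start it

### The job

The bottle shaker on the pharmacy counter is stopped and set to the to-and-fro movement (the bar-shaped key). While it is stopped, set it to circling with the round key; then start it with the triangular key. Press each key until it stays down and the neighbouring key that was down pops up.

Things in the scene. Friction and masses are not known exactly. Their poses are not given: they have to be found in the camera images.
- shaker: Low white bottle shaker, 300 x 280 mm, origin under its centre, x from the key side to the platform, turned up to 20 degrees. Dark key deck 50 mm high along the edge nearest the robot; behind it, from 65 mm behind the keys, a platform with a 68 mm high rim; two jars on it reach up to 110 mm, 120 mm or more behind the keys. Packages up to 120 mm tall beside it, 100 mm or more from any key.
- round_top (a point): Centre of the top of the circling key; cap: round, 36 mm in diameter. z up, y along the row, x across it to the platform. Four white flat-topped caps in a row: round and bar are the left pair seen from the robot (either order), triangle and square the right pair (either order); 48 mm centre to centre in a pair, 64 mm between pairs. Tops 64 mm above the counter when up, 56 mm when down.
- bar_top (a point): Centre of the top of the to-and-fro key; cap: a narrow bar, 40 mm long across the row, 14 mm wide. z up, y along the row, x across it to the platform.
- triangle_top (a point): Centre of the top of the start key; cap: an equilateral triangle with 40 mm sides (the point is its centroid). z up, y along the row, x across it to the platform.
- square_top (a point): Centre of the top of the stop key; cap: square, 34 x 34 mm. z up, y along the row, x across it to the platform.
- key_round (a joint): Travel of the circling key (round cap) in m: 0 up, 0.008 fully down. Interlocked with the bar key: one of the two is always down. Starts up. Pressing an up key straight down takes about 4 N at first, less as it sinks; past half its travel it snaps down within 0.3 s and stays, and its partner pops up. Let go earlier, it comes back.
- key_bar (a joint): Travel of the to-and-fro key (bar cap) in m: 0 up, 0.008 fully down. Interlocked with the round key: one of the two is always down. Starts down.
- key_triangle (a joint): Travel of the start key (triangle cap) in m: 0 up, 0.008 fully down. Interlocked with the square key: one of the two is always down. Starts up.
- key_square (a joint): Travel of the stop key (square cap) in m: 0 up, 0.008 fully down. Interlocked with the triangle key: one of the two is always down. Starts down.

How it is judged:
On the way:
1. the round key is down and the bar key up, while the square stop key is still down and the triangle up (value of joint each of key_round, key_square above 0.006 m and value of joint each of key_bar, key_triangle below 0.002 m), for 0.1 s.
At the end, for the whole second after the job is handed in: The round and the triangular key are down (more than 6 mm of their 8 mm travel) and stay down; the bar and the square key are up (less than 2 mm down). The round key was set while the square key was still down (value of joint each of key_round, key_triangle above 0.006 m and value of joint each of key_bar, key_square below 0.002 m); the robot touches nothing.
It also fails if it takes over 29 s, if anything falls off the work surface, if the arm or the gripper's body presses on something with over 40 N, if the wrist force passes 120 N, or if a joint passes its speed limit or range.

### The arm

A 6-joint arm with a two-finger parallel gripper is mounted at the origin on the work surface. World frame = base frame: x ahead of the robot, y to its left, z up, the work surface at z = 0. Lengths are in m, angles in rad, forces in N, time in s.
With the tool pointing down it reaches from about 0.35 to 0.775 m from the base axis. Payload 5.5 kg.
Tool frame: the origin (TCP) lies on the centre line of the jaws, within the pads' length; the fingertips stand 11 mm ahead of it and the grasp point (between the pads) lies 8 mm behind it (env.nose_length is the distance from the TCP to the fingertips, in m); x points along the fingers, z is the direction in which the jaws open and shut, and the axes are right-handed (so a half turn about x gives the same grasp; the last joint's range is limited). The gripper opens to 85 mm and grips with 20 to 120 N. Pads are 22 mm wide; open, the fingers measure 114 mm over their backs; the gripper's body (76 mm by 85 mm) begins 54 mm behind the grasp point. The pads swing forward as they close: fully open they stand 13 mm farther back than shut.
Start: joints at [-1.249, 0.313, 0.046, 1.304, 0, 1.431], TCP at [0.256, -0.515, 0.242] pointing down, gripper open.
Joint ranges: [-2.76, 2.76], [-0.86, 1.69], [-1.03, 1.26], [-2.2, 2.34], [-1.47, 1.5], [-3.14, 3.14]. Speed limits (rad/s): [2.57, 2.57, 3.14, 3.14, 3.14, 3.14].

### API

Orientations are given as a unit quaternion [w, x, y, z].
In Python, from workcell import env gives the robot as it stands. The module is installed in compiled form; this text tells all that it offers.
- The arm moves only by the tool step_arm, never from a script. Its argument "moves" is a list that holds one entry, the list of rows, each a list of 7 numbers: the turn, a rotation vector about the tool's x, y, z in rad, then the shift along the tool's x, y, z in m, then the opening, from 0 (shut) to 1 (fully open). In form: [[[rx, ry, rz, tx, ty, tz, grip], ...]]. A call has 1 to 12 rows; each row is the pose to reach, as a shift and turn from the pose measured when the call began, along the tool's axes at that moment; what a row does not reach only later rows make up. A row lasts 1/10 s, in which the tool goes at most 50 mm and 8.59 degrees, less where a joint would pass 70% of its speed; a pose out of reach is approached as far as the arm can. A call with a gripper value outside its range is refused whole. The fingers move at their own pace and stop on an object; "force" is the grip in N (left out, the last holds). Time passes only in rows, so rows that repeat a pose let the fingers close. It gives the time, the measured TCP pose, the force and the opening at its end, in the units of the state.
- env.get_state(): the state, without advancing time (a new reading comes with each control period).
- env.read_camera(name): name is "side" or "top"; returns (picture, depth): 420x560x3 uint8, red, green, blue; 420x560 float32, m along the optical axis (not along the pixel's ray), 0 where there is no reading.
- env.get_calibration(name): a dict with "mtx" (3x3 intrinsics, pixels), "camera_from_world" (4x4, takes a point from world to camera coordinates). Camera axes: x right, y down, z forward; pixel columns grow to the right and rows downward; lengths in m; the calibration is good to about 2 mm. A picture is of the moment at which its call begins. get_calibration takes no time and is no camera call.
- env.hand_in(): hands the job in, once; it reports no verdict.
Trained networks look in the newest picture that a camera, given by its name, has taken for a name from the list of things; names that differ only in an ending like _2 or _b are one class to them, and where a whole thing is asked for, a point or a joint stands for the part that bears it (a point fixed in the world has none). Each returns a list of dicts, best first, with "confidence" (0 to 1); they miss things now and then, are a little off and sometimes report something else, mostly with a low value. They report only what shows in the picture. A call takes as long as a camera call.
- env.boxes_of(camera, thing): "uv" ([column, row] in pixels, amid what is visible of it).
- env.silhouettes(camera, thing): "mask" (420x560 bool, what is visible of it) and "uv" ([column, row] in pixels, amid what is visible of it).
The state is a dict: "clock": time; "joint_pos": joint angles; "qvel": joint speeds; "tau": joint torques, N m; "tcp_pos": TCP position; "orientation": TCP orientation; "wrist_force": force on the tool from outside, world axes, zero at the start; "ft_torque": the same for the moment, N m; "finger_gap": finger opening in m.
Only numpy, scipy, OpenCV 4.12 (cv2) and the standard library are available. Lean on these libraries where they do the work, as an engineer would, in place of code of your own. Each camera call takes 0.05 s, during which the arm holds its last target.

## Working session

There is one attempt and no reset: what is moved stays moved. The work goes in short steps, Python scripts to look and compute and a tool call to move; the robot and the scene stay as the last step left them, time stands still between calls to the robot, and variables do not carry over. Pictures are saved under pics/ and viewed, and the job is handed in when it is done.

Besides the shell and the picture viewer there is one more tool, called after ">>>" as name([rows], argument=value, ...), one row to a line, values as JSON. step_arm: Moves the arm, as the interface text tells. Its arguments: {"type":"object","properties":{"moves":{"type":"array","items":{"type":"array","items":{"type":"array","items":{"type":"number"}}}},"force":{"type":"number"}},"required":["moves"]}

```bash
mkdir -p pics; cat > h.py <<'E'
import numpy as np,cv2
from workcell import env
def unproj(n,uv,depth,cal=None):
    c=env.get_calibration(n);K=np.array(c["mtx"]);T=np.array(c["camera_from_world"])
    u,v=uv;uu,vv=int(round(u)),int(round(v))
    p=depth[max(vv-2,0):vv+3,max(uu-2,0):uu+3];d=np.median(p[p>0])
    x=np.linalg.inv(K)@[u,v,1]*d
    return (np.linalg.inv(T)@np.append(x,1))[:3]
E
python3 - <<'E'
from h import *
for n in("top","side"):
    p,d=env.read_camera(n);cv2.imwrite(f"pics/{n}0.png",p[:,:,::-1]);np.save(f"{n}d.npy",d)
    for t in("round_top","bar_top","triangle_top","square_top"):
        for b in env.boxes_of(n,t)[:2]:
            print(n,t,round(b["confidence"],2),np.round(b["uv"],1),np.round(unproj(n,b["uv"],d),4))
s=env.get_state();print(s)
print(env.nose_length)
E
```

```text
top round_top 0.77 [176.1 337.7] [0.508  0.1769 0.065 ]
top bar_top 0.88 [211.4 319.8] [0.5207 0.1303 0.0563]
top bar_top 0.36 [206.2 249.5] [0.6116 0.1194 0.0614]
top triangle_top 0.91 [289.5 284.5] [0.5423 0.0224 0.064 ]
top square_top 0.57 [257.5 296.7] [0.5367 0.0662 0.0569]
side bar_top 0.51 [195.5 206.4] [0.5127 0.1212 0.0539]
side triangle_top 0.78 [230.9 231. ] [0.5442 0.0154 0.0653]
side square_top 0.77 [212.4 217.9] [0.5298 0.0729 0.0566]
side square_top 0.19 [255.7 213.3] [0.5998 0.071  0.0508]
{'clock': 0.5, 'joint_pos': array([-1.24859443e+00,  3.13224180e-01,  4.61022348e-02,  1.30361482e+00,
        3.43264720e-06,  1.43118650e+00]), 'qvel': array([-0.0034601 ,  0.00014264,  0.00068289,  0.00092793,  0.00096222,
       -0.0007726 ]), 'tau': array([-1.79125276e-03, -4.79994929e+01,  2.98536944e+01,  1.90510902e-03,
       -2.17896304e-04, -5.01463362e-06]), 'tcp_pos': array([ 0.25620155, -0.51480658,  0.24231033]), 'orientation': array([ 0.60117642,  0.37228748,  0.6011425 , -0.37231256]), 'wrist_force': array([-0.29454053,  0.12048006, -0.09537043]), 'ft_torque': array([ 0.00881054, -0.04221532, -0.02490703]), 'finger_gap': 0.08521567065041233}
0.011
```

View pics/top0.png

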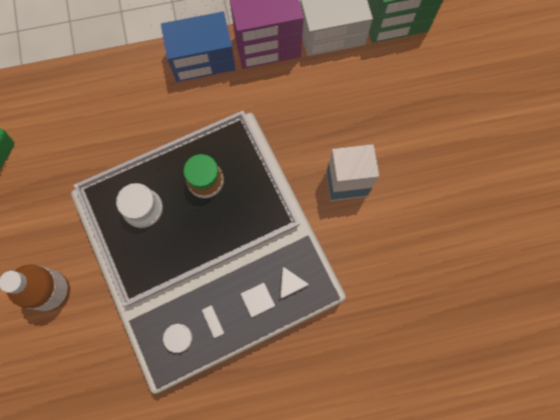

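View pics/side0.png

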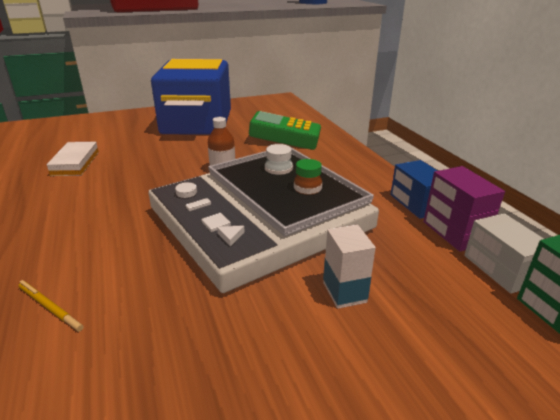

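The top view shows round at (177,338), bar (213,321), square (258,300) and triangle (291,284). The networks agree with this. I'll refine these with masks and a row fit.

```bash
python3 - <<'E'
from h import *
def plane(n,uv,z):
    c=env.get_calibration(n);K=np.array(c["mtx"]);T=np.linalg.inv(np.array(c["camera_from_world"]))
    r=T[:3,:3]@np.linalg.inv(K)@[uv[0],uv[1],1];o=T[:3,3];return o+r*(z-o[2])/r[2]
Z=dict(round_top=.064,bar_top=.056,square_top=.056,triangle_top=.064)
for n in("top","side"):
    p,d=env.read_camera(n)
    for t in Z:
        for m in env.silhouettes(n,t)[:1]:
            k=m["mask"];v,u=np.nonzero(k)
            c=env.get_calibration(n);K=np.array(c["mtx"]);T=np.linalg.inv(np.array(c["camera_from_world"]))
            dd=d[v,u];P=(T[:3,:3]@(np.linalg.inv(K)@np.stack([u,v,np.ones_like(u)])*dd)+T[:3,3:]).T
            top=P[abs(P[:,2]-np.median(P[:,2]))<.003]
            print(n,t,round(m["confidence"],2),len(u),np.round(plane(n,[u.mean(),v.mean()],Z[t]),4),np.round(top.mean(0),4),len(top))
E
```

```text
top round_top 0.83 655 [0.5076 0.1762 0.064 ] [0.5077 0.1766 0.0645] 629
top bar_top 0.6 363 [0.519  0.1298 0.056 ] [0.5188 0.1298 0.0565] 345
top square_top 0.82 642 [0.533  0.0677 0.056 ] [0.533  0.0676 0.0566] 629
top triangle_top 0.71 378 [0.5436 0.0211 0.064 ] [0.5437 0.021  0.0646] 370
side round_top 0.58 242 [0.5051 0.1629 0.064 ] [0.5059 0.1692 0.0641] 170
side bar_top 0.57 177 [0.5171 0.1234 0.056 ] [0.5174 0.1252 0.0558] 145
side square_top 0.8 312 [0.5315 0.0626 0.056 ] [0.5322 0.0632 0.0563] 282
side triangle_top 0.84 328 [0.5425 0.0129 0.064 ] [0.5434 0.0173 0.0642] 229
```

```bash
cat >> h.py <<'E'
from scipy.spatial.transform import Rotation as Ro
def plan(x,y,z,yaw=None):
    s=env.get_state();R=Ro.from_quat(np.roll(s["orientation"],-1)).as_matrix();p=np.array(s["tcp_pos"])
    print("clock",s["clock"],"pos",p.round(4),"F",s["wrist_force"].round(2),"gap",s["finger_gap"],"j",s["joint_pos"].round(3))
    print("R",R.round(3).tolist())
    if yaw is not None:
        zz=np.array([np.cos(yaw),np.sin(yaw),0]);xx=np.array([0,0,-1.]);Rt=np.stack([xx,np.cross(zz,xx),zz],1)
    else: Rt=R
    print("rot",Ro.from_matrix(R.T@Rt).as_rotvec().round(4),"shift",(R.T@(np.array([x,y,z])-p)).round(4))
E
python3 - <<'E'
from h import *
row=np.arctan2(.1553,-.036);print(row)
for y in(row,row-np.pi/2,row+np.pi/2,row+np.pi):plan(.5075,.1755,.15,y)
E
```

```text
1.7985825270127747
clock 1.0 pos [ 0.2562 -0.5148  0.2423] F [ 0.75 -0.96 -0.8 ] gap 0.08508815069034441 j [-1.249  0.313  0.046  1.304 -0.     1.431]
R [[0.0, 0.895, 0.446], [-0.0, 0.446, -0.895], [-1.0, -0.0, 0.0]]
rot [-2.9076e+00 -0.0000e+00  1.0000e-04] shift [ 0.0923  0.5326 -0.506 ]
clock 1.0 pos [ 0.2562 -0.5148  0.2423] F [ 0.75 -0.96 -0.8 ] gap 0.08508815069034441 j [-1.249  0.313  0.046  1.304 -0.     1.431]
R [[0.0, 0.895, 0.446], [-0.0, 0.446, -0.895], [-1.0, -0.0, 0.0]]
rot [-1.3368e+00  0.0000e+00  1.0000e-04] shift [ 0.0923  0.5326 -0.506 ]
clock 1.0 pos [ 0.2562 -0.5148  0.2423] F [ 0.75 -0.96 -0.8 ] gap 0.08508815069034441 j [-1.249  0.313  0.046  1.304 -0.     1.431]
R [[0.0, 0.895, 0.446], [-0.0, 0.446, -0.895], [-1.0, -0.0, 0.0]]
rot [ 1.8048e+00  1.0000e-04 -0.0000e+00] shift [ 0.0923  0.5326 -0.506 ]
clock 1.0 pos [ 0.2562 -0.5148  0.2423] F [ 0.75 -0.96 -0.8 ] gap 0.08508815069034441 j [-1.249  0.313  0.046  1.304 -0.     1.431]
R [[0.0, 0.895, 0.446], [-0.0, 0.446, -0.895], [-1.0, -0.0, 0.0]]
rot [2.34e-01 1.00e-04 0.00e+00] shift [ 0.0923  0.5326 -0.506 ]
```

>>> step_arm([
  [[-0.1,0,0,0,0.04,-0.038,0],[-0.2,0,0,0,0.08,-0.076,0],[-0.3,0,0,0,0.12,-0.114,0],[-0.4,0,0,0,0.16,-0.152,0],[-0.5,0,0,0,0.2,-0.19,0],[-0.6,0,0,0,0.24,-0.228,0],[-0.7,0,0,0,0.28,-0.266,0],[-0.8,0,0,0,0.32,-0.304,0],[-0.9,0,0,0,0.36,-0.342,0],[-1.0,0,0,0,0.4,-0.38,0],[-1.1,0,0,0,0.44,-0.418,0],[-1.2,0,0,0,0.48,-0.456,0]],
])

```text
clock: 2.2
tcp_pos: [0.4619, 0.0511, 0.2427]
orientation: [0.707, -0.034, 0.706, 0.034]
wrist_force: [0.9, -0.3, 0.1]
finger_gap: -0.0002
```

```bash
python3 - <<'E'
from h import *
plan(.5075,.1755,.095,1.7986-np.pi/2)
E
```

```text
clock 2.2 pos [0.4619 0.0511 0.2427] F [ 0.91 -0.32  0.09] gap -0.0002106890609834703 j [-0.063  0.099 -0.223  1.248 -0.     1.413]
R [[0.001, -0.095, 0.995], [-0.0, 0.995, 0.095], [-1.0, -0.0, 0.001]]
rot [-0.1325  0.0011  0.0005] shift [0.1477 0.1196 0.0571]
```

>>> step_arm([
  [[-0.05,0,0,0,0.03,0.014,0],[-0.1,0,0,0,0.07,0.035,0],[-0.132,0.001,0,0.03,0.11,0.052,0],[-0.132,0.001,0,0.065,0.1196,0.057,0],[-0.132,0.001,0,0.105,0.1196,0.057,0],[-0.132,0.001,0,0.135,0.1196,0.057,0],[-0.132,0.001,0,0.1475,0.1196,0.057,0],[-0.132,0.001,0,0.1475,0.1196,0.057,0],[-0.132,0.001,0,0.1475,0.1196,0.057,0]],
])

```text
clock: 3.1
tcp_pos: [0.5084, 0.1755, 0.0964]
orientation: [0.703, -0.08, 0.702, 0.08]
wrist_force: [-0.1, 0.1, -0.0]
finger_gap: 0.0001
```

```bash
python3 - <<'E'
from h import *
plan(.5075,.1755,.066,1.7986-np.pi/2)
p,d=env.read_camera("side");cv2.imwrite("pics/side1.png",cv2.resize(p[120:280,120:320,::-1],(800,600)[:1]*1+(640,) if 0 else (750,600)))
E
```

```text
clock 3.1 pos [0.5084 0.1755 0.0964] F [-0.15  0.09 -0.02] gap 0.00013063647231383526 j [ 1.830e-01  3.300e-01 -3.030e-01  9.360e-01 -1.000e-03  1.527e+00]
R [[0.002, -0.225, 0.974], [-0.0, 0.974, 0.225], [-1.0, -0.001, 0.002]]
rot [-0.0009  0.0018  0.0006] shift [ 0.0304  0.0002 -0.0009]
```

View pics/side1.png

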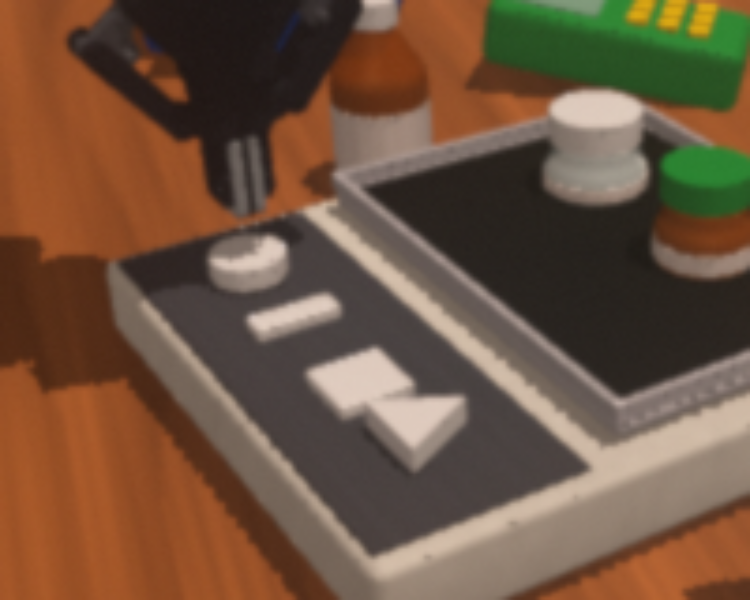

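The shut fingers hang directly above the round cap (about (245,245) in the crop), with the bar and square keys low. Pressing now.

>>> step_arm([
  [[0,0.002,0,0.01,0,-0.001,0],[0,0.002,0,0.018,0,-0.001,0],[0,0.002,0,0.022,0,-0.001,0],[0,0.002,0,0.025,0,-0.001,0],[0,0.002,0,0.027,0,-0.001,0],[0,0.002,0,0.0285,0,-0.001,0],[0,0.002,0,0.0285,0,-0.001,0]],
])

```text
clock: 3.85
tcp_pos: [0.5078, 0.1753, 0.0682]
orientation: [0.703, -0.08, 0.702, 0.08]
wrist_force: [0.7, -0.3, 0.6]
finger_gap: 0.0
```

```bash
python3 - <<'E'
from h import *
plan(.5075,.1755,.066,1.7986-np.pi/2)
p,d=env.read_camera("side");cv2.imwrite("pics/side2.png",cv2.resize(p[120:280,120:320,::-1],(750,600)))
E
```

```text
clock 3.85 pos [0.5078 0.1753 0.0682] F [ 0.65 -0.26  0.64] gap 3.701767610344788e-05 j [ 1.830e-01  3.580e-01 -3.410e-01  8.710e-01 -1.000e-03  1.527e+00]
R [[0.001, -0.225, 0.974], [-0.0, 0.974, 0.225], [-1.0, -0.001, 0.001]]
rot [-0.0009  0.0005  0.0006] shift [ 0.0022  0.0002 -0.0003]
```

View pics/side2.png

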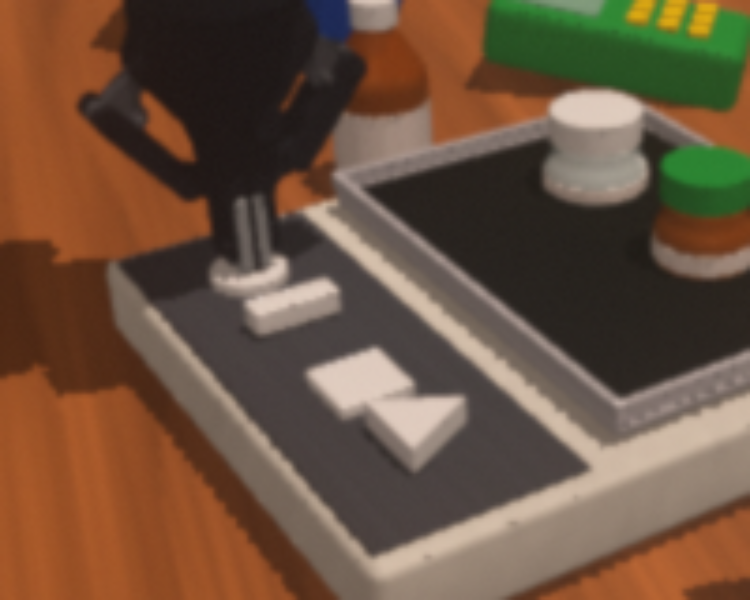

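The bar key has popped up (at (290,305)) and the round cap is sunk. Lift and go over to the triangle.

>>> step_arm([
  [[0,0,0,-0.015,0,0,0],[0,0,0,-0.035,0,0,0],[0,0,0,-0.04,-0.03,0,0],[0,0,0,-0.04,-0.07,0,0],[0,0,0,-0.04,-0.11,0,0],[0,0,0,-0.04,-0.145,0,0],[0,0,0,-0.034,-0.159,0,0],[0,0,0,-0.028,-0.159,0,0],[0,0,0,-0.028,-0.159,0,0]],
])

```text
clock: 4.8
tcp_pos: [0.5424, 0.0211, 0.0951]
orientation: [0.702, -0.08, 0.703, 0.08]
wrist_force: [-0.2, 0.4, -0.1]
finger_gap: 0.0003
```

```bash
python3 - <<'E'
from h import *
plan(.5435,.0205,.067,1.7986-np.pi/2)
p,d=env.read_camera("side");cv2.imwrite("pics/side3.png",cv2.resize(p[120:280,120:320,::-1],(750,600)))
for t in("round_top","bar_top"):
    for m in env.boxes_of("side",t)[:1]: print(t,m["confidence"],unproj("side",m["uv"],d))
E
```

```text
clock 4.8 pos [0.5424 0.0211 0.0951] F [-0.18  0.43 -0.12] gap 0.000261281547085705 j [-0.109  0.343 -0.288  0.942  0.     1.235]
R [[-0.002, -0.225, 0.974], [0.0, 0.974, 0.225], [-1.0, 0.001, -0.002]]
rot [-0.0011 -0.0017 -0.0009] shift [ 0.0281 -0.0008  0.001 ]
round_top 0.8 [0.50456798 0.16008621 0.05650353]
bar_top 0.71 [0.514994   0.12029384 0.06191516]
```

View pics/side3.png

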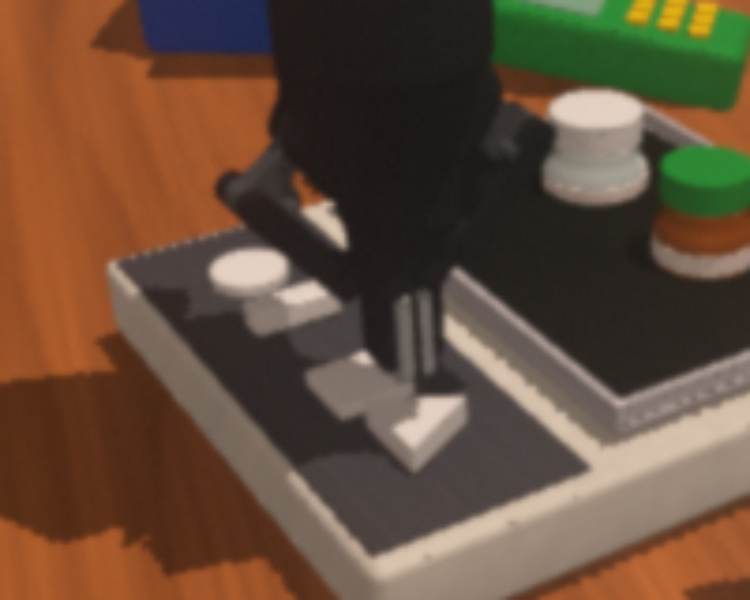

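The round cap (248,270) is low and stays down, the bar is up, and the square is still down. The fingers are above the triangle. Pressing.

>>> step_arm([
  [[0,-0.002,0,0.01,-0.001,0.001,0],[0,-0.002,0,0.017,-0.001,0.001,0],[0,-0.002,0,0.021,-0.001,0.001,0],[0,-0.002,0,0.024,-0.001,0.001,0],[0,-0.002,0,0.026,-0.001,0.001,0],[0,-0.002,0,0.0275,-0.001,0.001,0],[0,-0.002,0,0.0275,-0.001,0.001,0],[0,-0.002,0,0.0275,-0.001,0.001,0]],
])

```text
clock: 5.75
tcp_pos: [0.5444, 0.0209, 0.0687]
orientation: [0.703, -0.081, 0.702, 0.081]
wrist_force: [-0.7, 0.5, -0.2]
finger_gap: -0.0
```

```bash
python3 - <<'E'
from h import *
plan(.5435,.0205,.067)
p,d=env.read_camera("side");cv2.imwrite("pics/side4.png",cv2.resize(p[120:280,120:320,::-1],(750,600)))
E
```

```text
clock 5.75 pos [0.5444 0.0209 0.0687] F [-0.71  0.55 -0.23] gap -2.1953353080246086e-05 j [-1.090e-01  3.690e-01 -3.220e-01  8.770e-01  1.000e-03  1.233e+00]
R [[0.002, -0.227, 0.974], [0.0, 0.974, 0.227], [-1.0, -0.0, 0.002]]
rot [0. 0. 0.] shift [ 0.0017 -0.0002 -0.001 ]
```

View pics/side4.png

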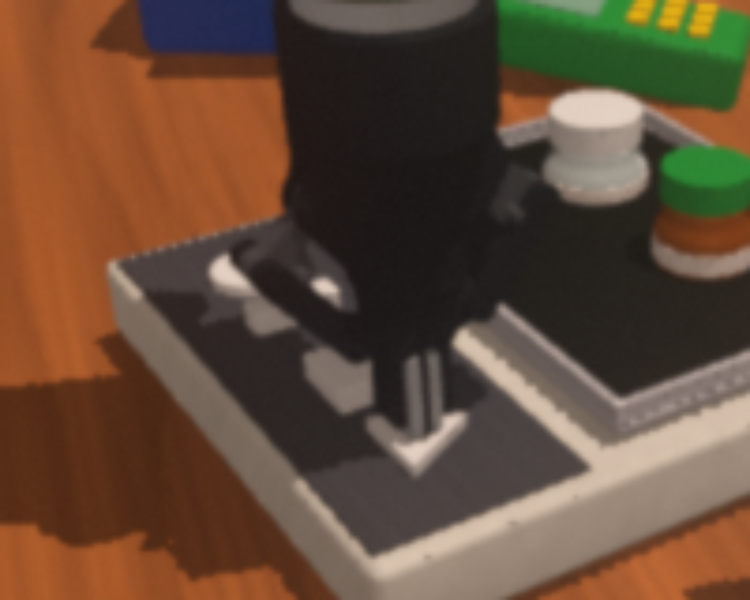

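The triangle is sunk (415,440) and the square has risen (340,380). Lift straight up and clear the view.

>>> step_arm([
  [[0,0,0,-0.015,0,0,0],[0,0,0,-0.04,0,0,0],[0,0,0,-0.08,0,0,0],[0,0,0,-0.12,0,0,0],[0,0,0,-0.16,-0.03,0,0],[0,0,0,-0.17,-0.07,-0.02,0],[0,0,0,-0.17,-0.11,-0.04,0],[0,0,0,-0.17,-0.15,-0.06,0],[0,0,0,-0.17,-0.19,-0.08,0],[0,0,0,-0.17,-0.23,-0.09,0],[0,0,0,-0.17,-0.23,-0.09,0]],
])

```text
clock: 6.9
tcp_pos: [0.5083, -0.2284, 0.2386]
orientation: [0.704, -0.079, 0.702, 0.078]
wrist_force: [0.1, -0.1, -0.4]
finger_gap: -0.0
```

```bash
python3 - <<'E'
from h import *
p,d=env.read_camera("top");cv2.imwrite("pics/top5.png",p[:,:,::-1])
for t in("round_top","bar_top","square_top","triangle_top"):
    for m in env.boxes_of("top",t)[:1]: print(t,m["confidence"],unproj("top",m["uv"],d).round(4))
p,d=env.read_camera("side");cv2.imwrite("pics/side5.png",cv2.resize(p[120:280,120:320,::-1],(750,600)))
s=env.get_state();print(s["clock"],s["wrist_force"],abs(s["qvel"]).max())
E
```

```text
round_top 0.59 [0.5086 0.1766 0.0567]
bar_top 0.83 [0.5219 0.13   0.0648]
square_top 0.92 [0.5348 0.0666 0.0646]
triangle_top 0.64 [0.5474 0.0231 0.057 ]
7.2 [-0.5139566   0.30085274  0.60536393] 0.005291893570629796
```

View pics/side5.png

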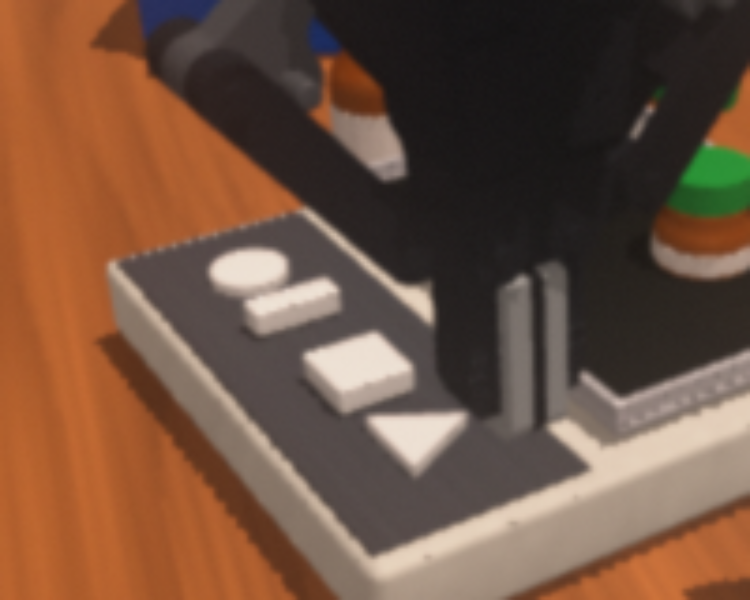

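Round (248,270) and triangle (415,440) are flush low, and bar and square are raised. The measured heights agree: 57/57 mm down, 65/65 mm up.

```bash
python3 -c "
from workcell import env
print(env.hand_in())"
```

```text
the job is handed in; nothing more can be done
None
```

The shaker is set to circling and started, and I handed the job in at about 7.2 s of the 29 s allowed. With the gripper shut, I pressed the round key first. Before going on, a picture showed round down, bar up and the stop key still down. Then I pressed the triangle key and moved the arm clear.

The last check, from the top camera:

| Key | Height of top | State |
|---|---|---|
| Round | 57 mm | down |
| Triangle | 57 mm | down |
| Bar | 65 mm | up |
| Square | 65 mm | up |

The side picture agrees, and the wrist force was about zero with the arm away from everything. No check failed. The side camera's key positions were up to about 13 mm off the top camera's along the row. That is mainly because its outlines included the sides of the caps, so I took the positions from the top camera. Those matched the given 48 and 64 mm spacings.

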